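# Unnest the washed dispensing barrels and load the line rack by size

## Task

The four empty dispensing barrels have come back from washing in the three-socket wash rack, the smallest standing inside the next size. Take them apart and put each one upright and fully down into the socket of the four-socket line rack that is bored for its size. Leave the jar and the screwdriver where they are.

Things in the scene. Friction and masses are not known exactly. Their poses are not given: they have to be found in the camera images.
- barrel_s: the smallest barrel: white, empty, open top, ~25 g, 118 mm long; tube 18 mm across; grip its ribbed collar, 24 mm across, the top 22 mm; below, a cone to a flat tip 12 mm across. Origin: centre of the tip's end; z to the open top. Starts inside the second smallest barrel with 2 mm play, its top 36 mm above that rim; lift straight out (82 mm to clear).
- barrel_m: the second smallest barrel: white, empty, open top, ~45 g, 100 mm long; tube 28 mm across; grip its ribbed collar, 34 mm across, the top 22 mm; below, a cone to a flat tip 12 mm across. Origin: centre of the tip's end; z to the open top. Starts in one of three wash-rack blocks (80 mm apart in a straight row); inside 23 mm across; holds the smallest barrel.
- barrel_l: the second largest barrel: white, empty, open top, ~65 g, 108 mm long; tube 39 mm across; grip its ribbed collar, 46 mm across, the top 22 mm; below, a cone to a flat tip 12 mm across. Origin: centre of the tip's end; z to the open top. Starts tip down on the floor of its bore (2.5 mm play all round, 44 deep) in a black 70x70x50 mm wash-rack block whose top is 68 mm above the bench.
- barrel_xl: the largest barrel: white, empty, open top, ~90 g, 105 mm long; tube 50 mm across; grip its ribbed collar, 58 mm across, the top 22 mm; below, a cone to a flat tip 12 mm across. Origin: centre of the tip's end; z to the open top. Starts tip down on the floor of its bore (2.5 mm play all round, 44 deep) in a black 70x70x50 mm wash-rack block whose top is 68 mm above the bench.
- socket_s: fixed grey metal block of the line rack, 70x70x50 mm, with a blind round bore 23 mm across: socket for the smallest barrel. Origin: centre of its underside, z up; the bore is central, floor at z=6, mouth at z=50 mm. Four such blocks 80 mm apart along their y axis, in any order, on a rail whose end stops are low.
- socket_m: fixed grey metal block of the line rack, 70x70x50 mm, with a blind round bore 33 mm across: socket for the second smallest barrel. Origin: centre of its underside, z up; the bore is central, floor at z=6, mouth at z=50 mm. Four such blocks 80 mm apart along their y axis, in any order, on a rail whose end stops are low.
- socket_l: fixed grey metal block of the line rack, 70x70x50 mm, with a blind round bore 44 mm across: socket for the second largest barrel. Origin: centre of its underside, z up; the bore is central, floor at z=6, mouth at z=50 mm. Four such blocks 80 mm apart along their y axis, in any order, on a rail whose end stops are low.
- socket_xl: fixed grey metal block of the line rack, 70x70x50 mm, with a blind round bore 55 mm across: socket for the largest barrel. Origin: centre of its underside, z up; the bore is central, floor at z=6, mouth at z=50 mm. Four such blocks 80 mm apart along their y axis, in any order, on a rail whose end stops are low.
- jar: bystander: plastic jar with a green screw cap, 56 mm across, 79 mm high, standing on the bench near the right end of the racks. Origin: centre of its underside.
- screwdriver: bystander: screwdriver with a red handle, 208 mm long, 27 mm thick, lying on the bench behind the racks. Origin: middle of its underside; its length is along its y axis.
Things that resemble listed ones, but are neither listed nor needed, are in the scene too. What is shaped like the barrel_m but green or red is not meant.

How it is judged:
By the outcome, as a careful person would: the job done as asked, in the order asked, and still so for the second after the job is handed in, with the robot touching nothing.
It also fails if it takes over 128 s, if anything falls off the work surface, if the arm or the gripper's body presses on something with over 40 N, if the wrist force passes 120 N, or if a joint passes its speed limit or range.

## Robot

A 6-joint arm with a two-finger parallel gripper is mounted at the origin on a cart in front of the work surface, level with it; the furniture and walls round the work are solid. World frame = base frame: x ahead of the robot, y to its left, z up, the work surface at z = 0. Lengths are in m, angles in degrees, forces in N, time in s.
With the tool pointing down it reaches from about 0.3 to 0.75 m from the base axis. Payload 8.5 kg.
Tool frame: the origin (TCP) lies at the centre of the arm's flange, where the gripper is bolted on; the fingertips stand 166 mm ahead of it and the grasp point (between the pads) lies 147 mm ahead of it; z points along the fingers, y is the direction in which the jaws open and shut (so a half turn about z gives the same grasp; the last joint's range is limited). The gripper opens to 88 mm and grips with 3 to 60 N. Pads are 18 mm wide; open, the fingers measure 123 mm over their backs; the gripper's body (75 mm by 187 mm) begins 45 mm behind the grasp point.
Start: joints at [64.269, 21.807, 74.336, -0, 83.858, -12.336], TCP at [0.127, 0.535, 0.405] pointing down, gripper open.
Joint ranges: [-178.18, 178.18], [-50.72, 133.34], [12.68, 142.11], [-81.47, 261.47], [9.98, 163.14], [-165.26, 165.26]. Speed limits (degrees/s): [136.94, 136.94, 180, 180, 180, 180].

## Interface

Orientations are given as a 3x3 rotation matrix whose columns are the frame's x, y, z axes.
In Python, from workcell import telemetry, grab_frame, hand_in, masks_of, mark_of gives the robot as it stands.
- The arm moves only by the shell command python3 -m inch 'ROWS' [FORCE]. ROWS is JSON, a list of rows, each an object of numbers: "fingers": the closure, from 0 (fully open) to 1 (shut); "x", "y", "z": the shift along the tool's x, y, z in m; "twist": the turn about the tool's z in degrees. A call has 1 to 10 rows; each row is the pose to reach, as a shift and turn from the pose commanded when the call began, along the tool's axes at that moment; what a row does not reach only later rows make up. A row lasts 1/10 s, in which the tool goes at most 50 mm and 8.59 degrees, less where a joint would pass 70% of its speed; a pose out of reach is approached as far as the arm can. A call with a gripper value outside its range is refused whole. The fingers move at their own pace and stop on an object; FORCE is the grip in N (left out, the last holds). Time passes only in rows, so rows that repeat a pose let the fingers close. It gives the time, the measured TCP pose, the force and the opening at its end, in the units of the state.
- telemetry.read_state(): the state, without advancing time (a new reading comes with each control period).
- grab_frame(name): name is "side" or "top" or "wrist"; returns a dict with "image" (420x560x3 uint8, red, green, blue), "fx", "fy", "cx", "cy" (pixels), "R" (3x3) and "t" (3): a world point X has camera coordinates R X + t. Camera axes: x right, y down, z forward; pixel columns grow to the right and rows downward; lengths in m; the calibration is good to about 2 mm. A picture is of the moment at which its call begins. There is no depth.
- hand_in(): hands the job in, once; it reports no verdict.
Trained networks look in a picture, given as the dict that the camera call returned (one of the last four; its "shot" number tells which), for a name from the list of things; names that differ only in an ending like _2 or _b are one class to them, and where a whole thing is asked for, a point or a joint stands for the part that bears it (a point fixed in the world has none). Each returns a list of dicts, best first, with "confidence" (0 to 1); they miss things now and then, are a little off and sometimes report something else, mostly with a low value. They report only what shows in the picture. A call takes as long as a camera call. They do not tell look-alikes from the thing itself.
- masks_of(picture, target): "pixels" (420x560 bool, what is visible of it) and "box" ([left, top, right, bottom] as shares, 0 to 1, of the picture: columns of its width, rows of its height, round what is visible of it).
- mark_of(picture, target): "at" ([column, row] as shares, 0 to 1, of the picture: columns of its width, rows of its height: a listed point, or the origin of a listed thing).
The state is a dict: "t": time; "joints": joint angles; "qvel": joint speeds; "joint_efforts": joint torques, N m; "ee_pos": TCP position; "orientation": TCP orientation; "contact_force": force on the tool from outside, world axes, zero at the start; "ft_torque": the same for the moment, N m; "finger_gap": finger opening in m.
Only numpy, scipy, OpenCV 4.12 (cv2) and the standard library are available. Lean on these libraries where they do the work, as an engineer would, in place of code of your own. Each camera call takes 0.05 s, during which the arm holds its last target.

## Working session

There is one attempt and no reset: what is moved stays moved. The work goes in short steps, Python scripts to look and compute and a shell command to move; the robot and the scene stay as the last step left them, time stands still between calls to the robot, and variables do not carry over. Pictures are saved under pics/ and viewed, and the job is handed in when it is done.

```bash
ls; mkdir -p pics
python3 - <<'E'
from workcell import telemetry, grab_frame, masks_of, mark_of
import cv2
s=telemetry.read_state(); print(s)
for n in ["side","top","wrist"]:
    f=grab_frame(n); cv2.imwrite(f"pics/{n}0.png",f["image"][:,:,::-1]); print(n,f["fx"],f["fy"],f["cx"],f["cy"],f["R"],f["t"])
E
```

```text
pics
{'t': 0.0, 'joints': array([ 6.42673793e+01,  2.18395468e+01,  7.43857663e+01, -1.53850402e-04,
        8.38567000e+01, -1.23376241e+01]), 'qvel': array([ 0.17325324, -0.06700698, -0.12274504, -0.0902718 ,  0.02955178,
       -0.03066621]), 'joint_efforts': array([-3.95600182e-04, -4.37922120e+01, -2.24547011e+01,  7.13002053e-02,
        3.53038218e-02, -1.08992490e-04]), 'ee_pos': array([0.1274106 , 0.53498394, 0.40414516]), 'orientation': array([[-9.72796085e-01,  2.31662241e-01, -6.19068331e-04],
       [ 2.31662869e-01,  9.72795276e-01, -1.29060613e-03],
       [ 3.03242041e-04, -1.39891173e-03, -9.99998976e-01]]), 'contact_force': array([-0.66109874, -0.80112192, -0.16614995]), 'ft_torque': array([0.05266814, 0.01683455, 0.03748719]), 'finger_gap': 0.08796607708053011}
side 428.0717138603963 428.0717138603963 282.6495267676361 205.46635363468576 [[-0.96957145 -0.24442285  0.01373572]
 [-0.16846623  0.6254546  -0.76185672]
 [ 0.17762412 -0.74098853 -0.64759993]] [0.51921015 0.17745175 1.18949358]
top 466.93560690578835 466.93560690578835 275.3874399812969 210.42026373635412 [[-0.00538047 -0.99956944 -0.02884424]
 [-0.99231572  0.00890265 -0.12341095]
 [ 0.1236146   0.02795858 -0.99193636]] [-0.00760678  0.54394916  1.22458845]
wrist 368.59997905221064 368.59997905221064 282.63378276695255 211.90343814643592 [[ 2.31422858e-01  9.72853098e-01 -5.56556036e-04]
 [ 9.38648729e-01 -2.23135865e-01  2.62961877e-01]
 [ 2.55699089e-01 -6.13777997e-02 -9.64806064e-01]] [-0.54973718 -0.03804054  0.38859656]
```

View pics/side0.png

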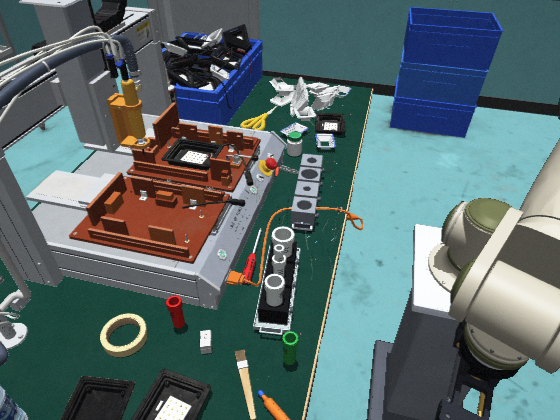

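View pics/top0.png

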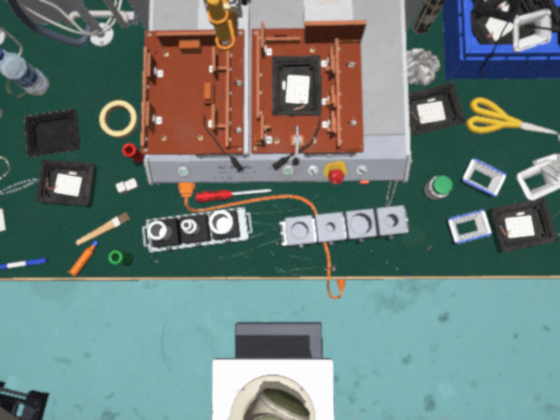

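View pics/wrist0.png

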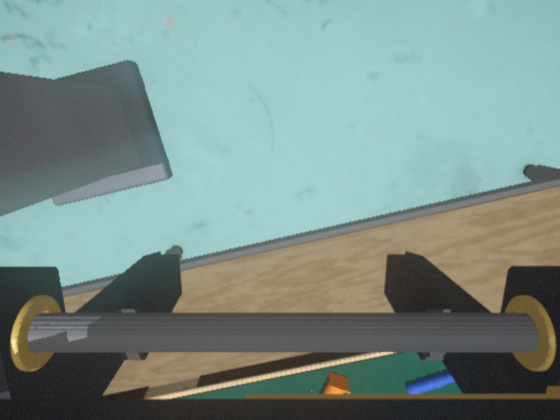

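The top view shows the wash rack blocks at about (160,232), (190,227) and (221,222), and the line blocks at (299,230), (330,227), (360,224) and (391,220). The green look-alike is at (117,257) and the red one at (129,150). I'll zoom in on these.

```bash
cat > h.py <<'E'
import numpy as np, cv2
from workcell import telemetry, grab_frame, masks_of, mark_of
def K(f): return np.array([[f["fx"],0,f["cx"]],[0,f["fy"],f["cy"]],[0,0,1.]])
def ray(f,uv,z):
    R=np.array(f["R"]);t=np.array(f["t"]);c=-R.T@t
    d=R.T@np.array([(uv[0]-f["cx"])/f["fx"],(uv[1]-f["cy"])/f["fy"],1.]); 
    return c+d*(z-c[2])/d[2]
def proj(f,X):
    p=np.array(f["R"])@np.array(X,float)+np.array(f["t"]); return np.array([f["fx"]*p[0]/p[2]+f["cx"],f["fy"]*p[1]/p[2]+f["cy"]])
E
python3 - <<'E'
from h import *
f=grab_frame("top");im=f["image"][:,:,::-1]
cv2.imwrite("pics/top1.png",cv2.resize(im[160:290,100:420],None,fx=2.5,fy=2.5,interpolation=cv2.INTER_CUBIC))
for n in ["barrel_s","barrel_m","barrel_l","barrel_xl","socket_s","socket_m","socket_l","socket_xl","jar","screwdriver"]:
    z={'b':.024,'s':.018,'j':0}[n[0]]
    if n=="screwdriver": z=0
    m=mark_of(f,n)
    k=masks_of(f,n)
    print(n)
    for d in m[:5]:
        uv=np.array(d["at"])*[560,420]; print("  mk",round(d["confidence"],2),uv.round(1),ray(f,uv,z).round(3))
    for d in k[:5]:
        b=np.array(d["box"])*[560,420,560,420]; print("  ms",round(d["confidence"],2),b.round(0))
g=grab_frame("side");im=g["image"][:,:,::-1]
cv2.imwrite("pics/side1.png",cv2.resize(im[120:340,220:380],None,fx=2.7,fy=2.7,interpolation=cv2.INTER_CUBIC))
E
```

```text
barrel_s
  mk 0.93 [164.6 234.4] [0.482 0.29  0.024]
  mk 0.83 [144.2 156.9] [0.698 0.352 0.024]
  mk 0.82 [125.6 256.3] [0.424 0.395 0.024]
  mk 0.47 [194.1 234.1] [0.482 0.21  0.024]
  mk 0.45 [198.3 226.4] [0.503 0.199 0.024]
  ms 0.76 [108. 251. 133. 265.]
  ms 0.61 [146. 221. 169. 238.]
  ms 0.5 [126. 141. 144. 167.]
  ms 0.43 [181. 222. 194. 232.]
barrel_m
  mk 0.93 [164.6 234.4] [0.482 0.29  0.024]
  mk 0.83 [144.2 156.9] [0.698 0.352 0.024]
  mk 0.82 [125.6 256.3] [0.424 0.395 0.024]
  mk 0.47 [194.1 234.1] [0.482 0.21  0.024]
  mk 0.45 [198.3 226.4] [0.503 0.199 0.024]
  ms 0.76 [108. 251. 133. 265.]
  ms 0.61 [146. 221. 169. 238.]
  ms 0.5 [126. 141. 144. 167.]
  ms 0.43 [181. 222. 194. 232.]
barrel_l
  mk 0.93 [164.6 234.4] [0.482 0.29  0.024]
  mk 0.83 [144.2 156.9] [0.698 0.352 0.024]
  mk 0.82 [125.6 256.3] [0.424 0.395 0.024]
  mk 0.47 [194.1 234.1] [0.482 0.21  0.024]
  mk 0.45 [198.3 226.4] [0.503 0.199 0.024]
  ms 0.76 [108. 251. 133. 265.]
  ms 0.61 [146. 221. 169. 238.]
  ms 0.5 [126. 141. 144. 167.]
  ms 0.43 [181. 222. 194. 232.]
barrel_xl
  mk 0.86 [225.4 229.4
[... 547 characters left out ...]
0.63 [420. 175. 454. 201.]
  ms 0.62 [286. 215. 322. 251.]
socket_l
  mk 0.9 [387.9 221.1] [ 0.514 -0.315  0.018]
  mk 0.7 [298.3 232. ] [ 0.486 -0.073  0.018]
  mk 0.57 [326.2 230.9] [ 0.489 -0.148  0.018]
  ms 0.85 [375. 207. 404. 239.]
  ms 0.83 [316. 211. 346. 245.]
  ms 0.63 [420. 175. 454. 201.]
  ms 0.62 [286. 215. 322. 251.]
socket_xl
  mk 0.68 [358.  224.7] [ 0.505 -0.234  0.018]
  ms 0.9 [343. 207. 374. 242.]
  ms 0.53 [146. 221. 172. 236.]
  ms 0.19 [422. 177. 455. 199.]
jar
  mk 0.77 [431.3 188.1] [ 0.606 -0.441  0.   ]
  mk 0.45 [234.8 193.5] [0.597 0.102 0.   ]
  ms 0.71 [423. 176. 452. 201.]
screwdriver
  mk 0.9 [233.3 195.6] [0.591 0.107 0.   ]
  ms 0.93 [200. 190. 252. 202.]
```

View pics/top1.png

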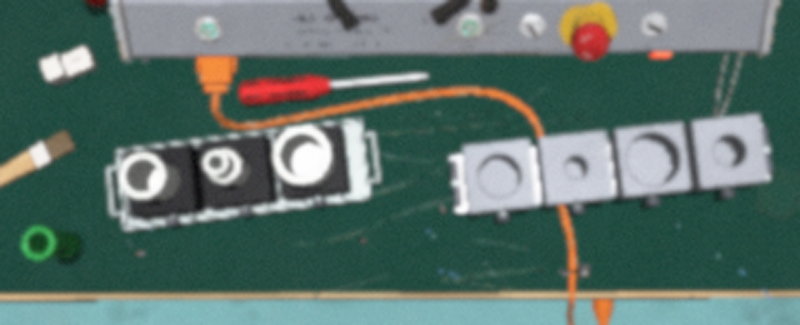

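View pics/side1.png

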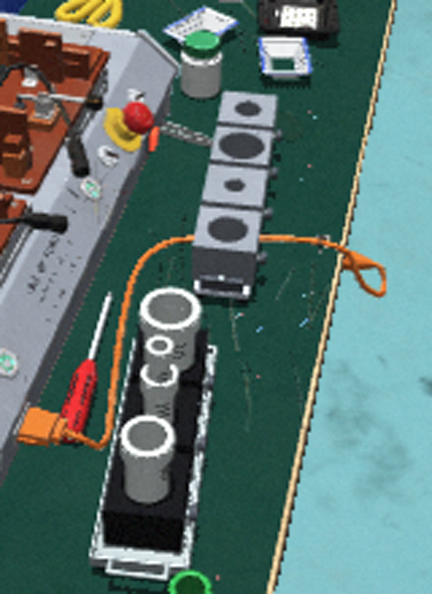

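Wash rack, left to right: L at (157,230), M+S at (189,226), XL at (221,222). Line rack bores: L at (299,231), S at (330,226), XL at (360,224), M at (392,220). The networks' centres for the small parts look mixed up, so I'll fit the rims myself.

Run:
```python
from h import *
f=grab_frame("top");g=grab_frame("side")
P={}
for n,c,z in [("sockL",(498,177),.068),("sockS",(575,166),.068),("sockXL",(651,160),.068),("sockM",(730,151),.068),("L",(142,175),.132),("M",(218,165),.124),("Stop",(221,160),.160),("XL",(303,154),.129)]:
    uv=(100+c[0]/2.5,160+c[1]/2.5); P[n]=ray(f,uv,z); print(n,P[n].round(4), 'side px',proj(g,P[n]).round(1))
a=P["sockM"]-P["sockL"]; print(np.linalg.norm(a), np.degrees(np.arctan2(-a[0],-a[1])))
b=P["XL"]-P["L"]; print(np.linalg.norm(b), np.degrees(np.arctan2(-b[0],-b[1])))
for n,c,z in [("Ltop",(148,437),.132),("Stop",(160,346),.160),("XL",(170,308),.129),("sockL",(229,231),.068),("sockS",(235,185),.068),("sockXL",(241,146),.068),("sockM",(248,108),.068)]:
    uv=(220+c[0]/2.7,120+c[1]/2.7); print('side',n,ray(g,uv,z).round(4),np.round(uv,1))
print(ray(f,(280,181),0),ray(f,(280,156),.1))
```

```text
sockL [ 0.4856 -0.0742  0.068 ] side px [305.1 204.6]
sockS [ 0.4964 -0.1543  0.068 ] side px [307.  188.2]
sockXL [ 0.5021 -0.2332  0.068 ] side px [310.1 173.6]
sockM [ 0.5108 -0.315   0.068 ] side px [312.3 159.6]
L [0.4852 0.2811 0.132 ] side px [274.8 280. ]
M [0.4953 0.2069 0.124 ] side px [278.6 258.4]
Stop [0.4968 0.1962 0.16  ] side px [279.2 244.8]
XL [0.5052 0.1209 0.129 ] side px [283.3 232.4]
0.24213928991221983 -5.971457067925589
0.16143861885957356 -7.106701089373635
side Ltop [0.4837 0.2863 0.132 ] [274.8 281.9]
side Stop [0.494  0.2069 0.16  ] [279.3 248.1]
side XL [0.5045 0.127  0.129 ] [283.  234.1]
side sockL [ 0.4855 -0.0697  0.068 ] [304.8 205.6]
side sockS [ 0.4958 -0.1526  0.068 ] [307.  188.5]
side sockXL [ 0.5043 -0.2298  0.068 ] [309.3 174.1]
side sockM [ 0.5119 -0.3123  0.068 ] [311.9 160. ]
[ 0.63060973 -0.02387041  0.        ] [ 0.67741804 -0.02608431  0.1       ]
```

```bash
python3 -m inch '[{"x":-0.04,"y":-0.024,"twist":7},{"x":-0.08,"y":-0.047,"twist":14},{"x":-0.12,"y":-0.07,"twist":21},{"x":-0.16,"y":-0.094,"twist":28},{"x":-0.2,"y":-0.118,"twist":35},{"x":-0.24,"y":-0.14,"twist":42},{"x":-0.28,"y":-0.164,"twist":49},{"x":-0.32,"y":-0.187,"twist":56},{"x":-0.36,"y":-0.21,"twist":63},{"x":-0.4,"y":-0.235,"twist":70}]' 5; python3 -c "
from workcell import telemetry as T
s=T.read_state();print(s['ee_pos'],s['orientation'],s['joints'],s['finger_gap'])"
```

```text
[0.12741213 0.53502507 0.40474628] [[-9.72797520e-01  2.31657041e-01  6.74359293e-06]
 [ 2.31657041e-01  9.72797520e-01 -9.64956049e-06]
 [-8.79553911e-06 -7.82486774e-06 -1.00000000e+00]] [ 6.42692049e+01  2.18072277e+01  7.43351825e+01 -5.91491651e-04
  8.38579201e+01 -1.23360835e+01] 0.08822536899778566schema error: expected keys fingers, x, y, z, twist
```

```bash
python3 -m inch '[{"fingers":0,"x":-0.04,"y":-0.024,"z":0,"twist":7},{"fingers":0,"x":-0.08,"y":-0.047,"z":0,"twist":14},{"fingers":0,"x":-0.12,"y":-0.07,"z":0,"twist":21},{"fingers":0,"x":-0.16,"y":-0.094,"z":0,"twist":28},{"fingers":0,"x":-0.2,"y":-0.118,"z":0,"twist":35},{"fingers":0,"x":-0.24,"y":-0.14,"z":0,"twist":42},{"fingers":0,"x":-0.28,"y":-0.164,"z":0,"twist":49},{"fingers":0,"x":-0.32,"y":-0.187,"z":0,"twist":56},{"fingers":0,"x":-0.36,"y":-0.21,"z":0,"twist":63},{"fingers":0,"x":-0.4,"y":-0.235,"z":0,"twist":70}]' 5; python3 -c "
from workcell import telemetry as T
s=T.read_state();print(s['ee_pos'],s['orientation'],s['joints'],s['finger_gap'])"
```

```text
t: 2.35
ee_pos: [0.4632, 0.2122, 0.4049]
orientation: [[-0.11, 0.994, 0.0], [0.994, 0.11, 0.0], [0.0, 0.0, -1.0]]
contact_force: [0.0, 0.8, 0.4]
finger_gap: 0.0878
[0.46322348 0.21220893 0.40492265] [[-1.09981189e-01  9.93933571e-01  4.41061297e-04]
 [ 9.93933655e-01  1.09981102e-01  2.15819665e-04]
 [ 1.66002003e-04  4.62121770e-04 -9.99999879e-01]] [1.12789431e+01 1.77281784e+01 8.05953034e+01 7.26108150e-03
 8.16493168e+01 4.96366125e+00] 0.087818237892464
```

```bash
cat >> h.py <<'E'
def shot(n,name,crop=None,s=1):
    f=grab_frame(n);im=f["image"][:,:,::-1]
    if crop: im=im[crop[1]:crop[3],crop[0]:crop[2]]
    cv2.imwrite("pics/"+name,cv2.resize(im,None,fx=s,fy=s,interpolation=cv2.INTER_CUBIC)); return f
E
python3 -c "
from h import *
f=shot('wrist','w1.png')
for p in [(.4945,.203,.16),(.4945,.203,.124),(.4845,.284,.132),(.505,.124,.129)]: print(proj(f,p))"
```

```text
[326.25088446 238.97903009]
[320.63465353 222.79866797]
[323.65716033 108.23203978]
[320.73732351 321.92450312]
```

View pics/w1.png

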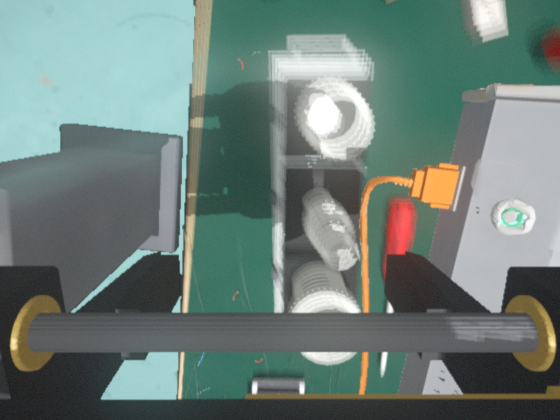

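The image is blurred because the arm was still moving, so I'll retake it.

```bash
python3 -c "
from h import *
grab_frame('top')
f=shot('wrist','w2.png')
print(telemetry.read_state()['ee_pos'])
for p in [(.4945,.203,.16),(.4945,.203,.124),(.4845,.284,.132),(.505,.124,.129)]: print(proj(f,p))
cv2.imwrite('pics/w2c.png',cv2.resize(f['image'][60:370,230:410,::-1],None,fx=1.9,fy=1.9))"
```

```text
[0.4635873  0.21200667 0.40438388]
[323.63685181 235.765813  ]
[318.32301032 219.8785908 ]
[320.65273947 104.42738465]
[318.91222537 319.50986963]
```

View pics/w2c.png

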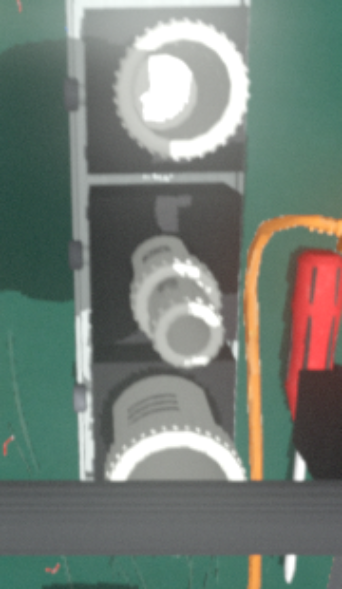

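```bash
python3 -c "
from h import *
f=grab_frame('wrist');s=telemetry.read_state();p=s['ee_pos'];O=s['orientation']
for d in (.14,.147,.166,.2,.25): print(d,proj(f,p+O[:,2]*d).round(1),proj(f,p+O[:,2]*d+O[:,1]*.044).round(1))
# wrist-based estimates
for n,uv,z in [('S',(329,236.5),.16),('L',(325.8,107.4),.132)]: print(n,ray(f,uv,z).round(4))
for n,q in [('S',(.495,.2035)),('S2',(.4975,.203))]: 
  d=np.array([q[0]-p[0],q[1]-p[1],0]); print(n,(O.T@d).round(4))
"
```

```text
0.14 [275.2 299.4] [397.  299.1]
0.147 [275.6 290.4] [391.4 290. ]
0.166 [276.3 269.7] [378.8 269.4]
0.2 [277.3 242.5] [362.2 242.3]
0.25 [278.3 216.2] [346.1 216. ]
S [0.4961 0.2048 0.16  ]
L [0.4859 0.2844 0.132 ]
S [-0.0133  0.0312 -0.    ]
S2 [-0.014   0.0336 -0.    ]
```

```bash
python3 -m inch '[{"fingers":0,"x":-0.011,"y":0.029,"z":0,"twist":0},{"fingers":0,"x":-0.011,"y":0.029,"z":0.035,"twist":0},{"fingers":0,"x":-0.011,"y":0.029,"z":0.067,"twist":0},{"fingers":0,"x":-0.011,"y":0.029,"z":0.067,"twist":0},{"fingers":0,"x":-0.011,"y":0.029,"z":0.067,"twist":0}]'; python3 -c "
from h import *
f=shot('wrist','w3.png')
s=telemetry.read_state();p=s['ee_pos'];O=s['orientation']
print(p,proj(f,p+O[:,2]*.166),proj(f,p+O[:,2]*.178))"
```

```text
t: 3.05
ee_pos: [0.4918, 0.207, 0.3387]
orientation: [[-0.117, 0.993, 0.0], [0.993, 0.117, 0.0], [0.0, 0.0, -1.0]]
contact_force: [-0.1, -0.3, 0.8]
finger_gap: 0.0883
[0.4919522  0.20693645 0.33941374] [279.86491037 273.23478248] [280.08208143 262.21164905]
```

View pics/w3.png

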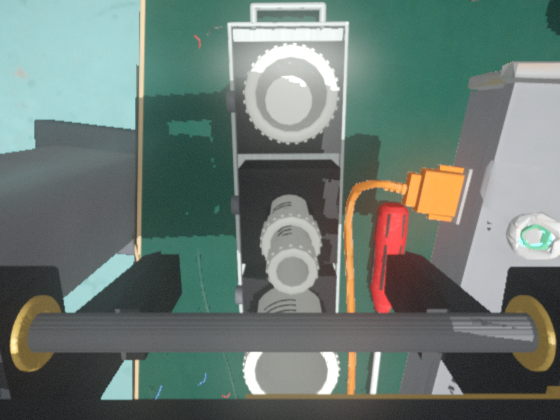

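```bash
python3 -m inch '[{"fingers":0,"x":-0.004,"y":0.004,"z":0,"twist":0},{"fingers":0,"x":-0.004,"y":0.004,"z":0,"twist":0},{"fingers":0,"x":-0.004,"y":0.004,"z":0,"twist":0}]'; python3 -c "
from h import *
f=shot('wrist','w4.png',(200,50,400,400),1.7)
s=telemetry.read_state();p=s['ee_pos'];O=s['orientation']
print(p,proj(f,p+O[:,2]*.166),proj(f,[p[0],p[1],.16]))"
```

```text
t: 3.4
ee_pos: [0.4967, 0.2025, 0.3385]
orientation: [[-0.115, 0.993, 0.001], [0.993, 0.115, 0.0], [0.0, 0.001, -1.0]]
contact_force: [-0.3, 0.1, 0.2]
finger_gap: 0.0882
[0.49663912 0.20257397 0.33824916] [278.36136464 271.9726751 ] [278.29209639 260.91338944]
```

View pics/w4.png

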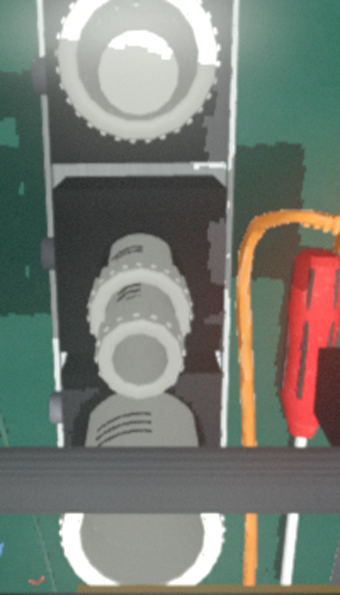

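```bash
python3 -m inch '[{"fingers":0,"x":0,"y":0,"z":0.03,"twist":0},{"fingers":0,"x":0,"y":0,"z":0.041,"twist":0},{"fingers":0,"x":0,"y":0,"z":0.041,"twist":0},{"fingers":1,"x":0,"y":0,"z":0.041,"twist":0},{"fingers":1,"x":0,"y":0,"z":0.041,"twist":0},{"fingers":1,"x":0,"y":0,"z":0.041,"twist":0},{"fingers":1,"x":0,"y":0,"z":0.041,"twist":0},{"fingers":1,"x":0,"y":0,"z":0.041,"twist":0},{"fingers":1,"x":0,"y":0,"z":0.041,"twist":0},{"fingers":1,"x":0,"y":0,"z":0.041,"twist":0}]' 12
```

```text
t: 4.45
ee_pos: [0.4966, 0.2026, 0.2968]
orientation: [[-0.115, 0.993, 0.0], [0.993, 0.115, -0.0], [-0.0, 0.0, -1.0]]
contact_force: [0.0, 0.3, -0.1]
finger_gap: 0.0342
```

```bash
python3 -m inch '[{"fingers":1,"x":0,"y":0,"z":0,"twist":0},{"fingers":1,"x":0,"y":0,"z":0,"twist":0},{"fingers":1,"x":0,"y":0,"z":0,"twist":0},{"fingers":1,"x":0,"y":0,"z":0,"twist":0}]'; python3 -c "
from h import *
f=shot('wrist','w5.png')"
```

```text
t: 4.85
ee_pos: [0.4966, 0.2026, 0.2967]
orientation: [[-0.115, 0.993, -0.0], [0.993, 0.115, 0.0], [0.0, -0.0, -1.0]]
contact_force: [0.1, -0.1, 0.1]
finger_gap: 0.0236
```

View pics/w5.png

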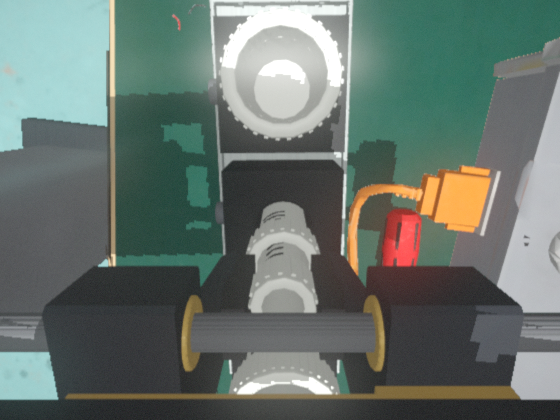

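```bash
python3 -m inch '[{"fingers":1,"x":0,"y":0,"z":-0.02,"twist":0},{"fingers":1,"x":0,"y":0,"z":-0.05,"twist":0},{"fingers":1,"x":0,"y":0,"z":-0.085,"twist":0},{"fingers":1,"x":0,"y":0,"z":-0.115,"twist":0},{"fingers":1,"x":0,"y":0,"z":-0.115,"twist":0},{"fingers":1,"x":0,"y":0,"z":-0.115,"twist":0}]'; python3 -c "
from h import *
f=shot('side','s2.png',(220,60,420,340),2)"
```

```text
t: 5.5
ee_pos: [0.4964, 0.2026, 0.4115]
orientation: [[-0.115, 0.993, 0.0], [0.993, 0.115, -0.0], [-0.0, 0.0, -1.0]]
contact_force: [0.7, -0.5, 0.4]
finger_gap: 0.0236
```

View pics/s2.png

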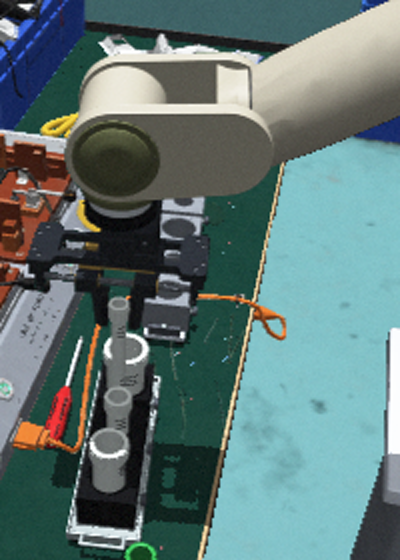

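The S barrel is out, hanging at crop (118,325), and M stays empty in its block. Next I'll fly past the S socket to measure it with the wrist camera.

```bash
python3 -m inch '[{"fingers":1,"x":-0.03,"y":-0.003,"z":0,"twist":0},{"fingers":1,"x":-0.075,"y":-0.0075,"z":0,"twist":0},{"fingers":1,"x":-0.12,"y":-0.012,"z":0,"twist":0},{"fingers":1,"x":-0.165,"y":-0.0165,"z":0,"twist":0},{"fingers":1,"x":-0.21,"y":-0.021,"z":0,"twist":0},{"fingers":1,"x":-0.255,"y":-0.0255,"z":0,"twist":0},{"fingers":1,"x":-0.3,"y":-0.03,"z":0,"twist":0},{"fingers":1,"x":-0.345,"y":-0.0345,"z":0,"twist":0},{"fingers":1,"x":-0.39,"y":-0.039,"z":0,"twist":0},{"fingers":1,"x":-0.415,"y":-0.0417,"z":0,"twist":0}]';python3 -m inch '[{"fingers":1,"x":0,"y":0,"z":0,"twist":0},{"fingers":1,"x":0,"y":0,"z":0,"twist":0},{"fingers":1,"x":0,"y":0,"z":0,"twist":0}]';  python3 -c "
from h import *
f=shot('wrist','w6.png')
s=telemetry.read_state();p=s['ee_pos'];O=s['orientation']
print(p,O,proj(f,[p[0],p[1],.068]))
for q in [(.4855,-.072),(.496,-.1535),(.503,-.2315),(.511,-.3135)]: print(proj(f,[*q,.068]))"
```

```text
t: 6.55
ee_pos: [0.5026, -0.2176, 0.4098]
orientation: [[-0.113, 0.994, -0.003], [0.994, 0.113, 0.001], [0.002, -0.003, -1.0]]
contact_force: [0.0, -0.5, 0.3]
finger_gap: 0.0236
t: 6.85
ee_pos: [0.503, -0.2134, 0.4112]
orientation: [[-0.116, 0.993, -0.001], [0.993, 0.116, 0.001], [0.001, -0.001, -1.0]]
contact_force: [-0.1, -0.6, 0.5]
finger_gap: 0.0237
[ 0.50298604 -0.21326026  0.41144643] [[-1.16401804e-01  9.93202024e-01 -5.99402872e-04]
 [ 9.93201965e-01  1.16402174e-01  6.24430336e-04]
 [ 6.89957271e-04 -5.22643293e-04 -9.99999625e-01]] [280.95737302 189.35270269]
[279.56635162  13.41724713]
[280.88874639 120.06101982]
[278.65841914 208.94317873]
[277.24931201 291.45121175]
```

View pics/w6.png

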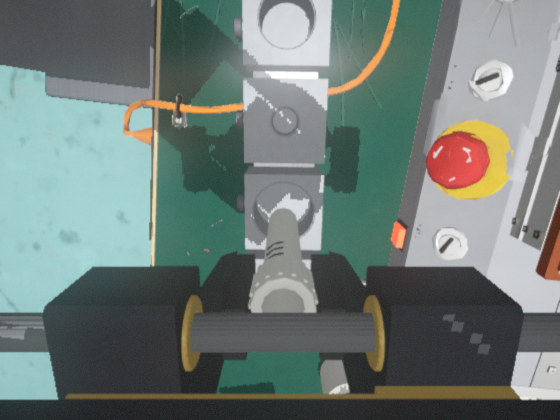

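```bash
python3 -c "
from h import *
f=shot('wrist','w7.png',(230,80,350,320),2.4)
s=telemetry.read_state();p=s['ee_pos'];O=s['orientation']
for d in (.136,.147,.2,.246,.253,.343): print(d,proj(f,p+O[:,2]*d).round(1))"
```

```text
0.136 [278.  308.5]
0.147 [278.3 293.6]
0.2 [279.4 245. ]
0.246 [280. 220.]
0.253 [280. 217.]
0.343 [280.6 189.3]
```

View pics/w7.png

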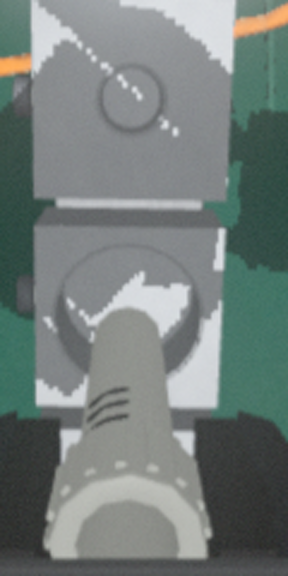

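```bash
python3 -m inch '[{"fingers":1,"x":0.03,"y":0,"z":0,"twist":0},{"fingers":1,"x":0.06,"y":0,"z":0,"twist":0},{"fingers":1,"x":0.06,"y":0,"z":0.03,"twist":0},{"fingers":1,"x":0.06,"y":0,"z":0.06,"twist":0},{"fingers":1,"x":0.06,"y":0,"z":0.082,"twist":0},{"fingers":1,"x":0.06,"y":0,"z":0.082,"twist":0},{"fingers":1,"x":0.06,"y":0,"z":0.082,"twist":0}]';  python3 -c "
from h import *
f=shot('side','s3.png',(260,100,360,250),4)
f=shot('top','t3.png',(270,170,420,270),4)
s=telemetry.read_state();print(s['ee_pos'])
w=shot('wrist','w8.png',(180,80,380,320),2.4)"
```

```text
t: 7.65
ee_pos: [0.4962, -0.1544, 0.3305]
orientation: [[-0.116, 0.993, 0.0], [0.993, 0.116, -0.0], [-0.0, 0.0, -1.0]]
contact_force: [-0.3, 0.3, -0.8]
finger_gap: 0.0239
[ 0.49624387 -0.15465826  0.3311759 ]
```

View pics/s3.png

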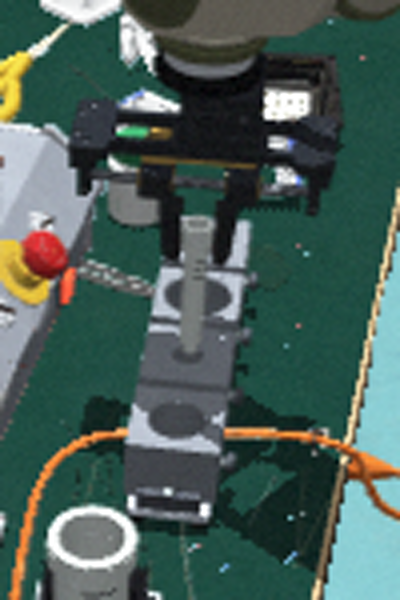

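View pics/w8.png

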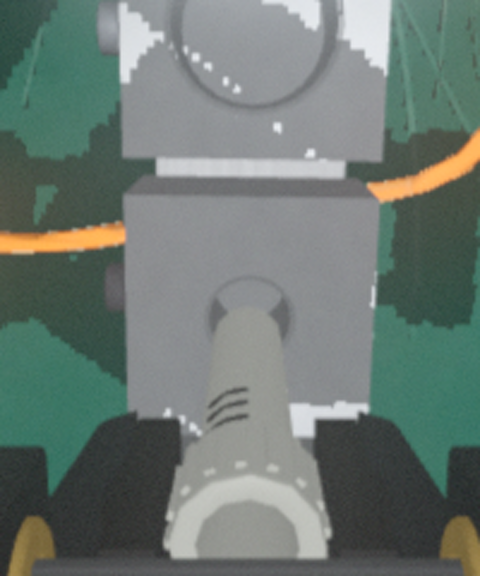

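```bash
python3 -m inch '[{"fingers":1,"x":0.001,"y":0,"z":0.01,"twist":0},{"fingers":1,"x":0.001,"y":0,"z":0.02,"twist":0},{"fingers":1,"x":0.001,"y":0,"z":0.03,"twist":0},{"fingers":1,"x":0.001,"y":0,"z":0.04,"twist":0},{"fingers":1,"x":0.001,"y":0,"z":0.047,"twist":0},{"fingers":1,"x":0.001,"y":0,"z":0.047,"twist":0},{"fingers":1,"x":0.001,"y":0,"z":0.047,"twist":0}]'
```

```text
t: 8.5
ee_pos: [0.496, -0.1539, 0.2827]
orientation: [[-0.115, 0.993, -0.0], [0.993, 0.115, 0.0], [0.0, -0.0, -1.0]]
contact_force: [-0.8, -0.6, -0.0]
finger_gap: 0.0233
```

Free entry with no side force. I'll lower the last few millimetres and release.

```bash
python3 -m inch '[{"fingers":1,"x":0,"y":0,"z":0.002,"twist":0},{"fingers":1,"x":0,"y":0,"z":0.003,"twist":0},{"fingers":1,"x":0,"y":0,"z":0.003,"twist":0}]'
python3 -m inch '[{"fingers":0.6,"x":0,"y":0,"z":0,"twist":0},{"fingers":0.6,"x":0,"y":0,"z":0,"twist":0},{"fingers":0.4,"x":0,"y":0,"z":0,"twist":0},{"fingers":0.2,"x":0,"y":0,"z":0,"twist":0},{"fingers":0,"x":0,"y":0,"z":0,"twist":0},{"fingers":0,"x":0,"y":0,"z":0,"twist":0}]'
```

```text
t: 8.8
ee_pos: [0.4961, -0.154, 0.2808]
orientation: [[-0.115, 0.993, 0.002], [0.993, 0.115, -0.002], [-0.002, 0.002, -1.0]]
contact_force: [-0.7, -1.0, 6.6]
finger_gap: 0.0235
t: 9.4
ee_pos: [0.4959, -0.1538, 0.2797]
orientation: [[-0.115, 0.993, -0.0], [0.993, 0.115, 0.0], [0.0, -0.0, -1.0]]
contact_force: [0.2, -0.5, -0.3]
finger_gap: 0.0652
```

```bash
python3 -m inch '[{"fingers":0,"x":0,"y":0,"z":-0.02,"twist":0},{"fingers":0,"x":0,"y":0,"z":-0.06,"twist":0},{"fingers":0,"x":0.04,"y":0.004,"z":-0.09,"twist":0},{"fingers":0,"x":0.085,"y":0.0085,"z":-0.09,"twist":0},{"fingers":0,"x":0.13,"y":0.013,"z":-0.09,"twist":0},{"fingers":0,"x":0.175,"y":0.0175,"z":-0.09,"twist":0},{"fingers":0,"x":0.22,"y":0.022,"z":-0.09,"twist":0},{"fingers":0,"x":0.265,"y":0.0265,"z":-0.09,"twist":0},{"fingers":0,"x":0.31,"y":0.031,"z":-0.09,"twist":0},{"fingers":0,"x":0.354,"y":0.041,"z":-0.09,"twist":0}]'; python3 -m inch '[{"fingers":0,"x":0,"y":0,"z":0.02,"twist":0},{"fingers":0,"x":0,"y":0,"z":0.05,"twist":0},{"fingers":0,"x":0,"y":0,"z":0.06,"twist":0},{"fingers":0,"x":0,"y":0,"z":0.06,"twist":0},{"fingers":0,"x":0,"y":0,"z":0.06,"twist":0}]';python3 -c "
from h import *
w=shot('wrist','w9.png',(180,40,380,320),2)
f=shot('side','s4.png',(220,80,360,300),2.6)
s=telemetry.read_state();p=s['ee_pos'];O=s['orientation'];print(p)
print(proj(w,[p[0],p[1],.124]))"
```

```text
t: 10.4
ee_pos: [0.4952, 0.2045, 0.3699]
orientation: [[-0.115, 0.993, -0.0], [0.993, 0.115, -0.0], [-0.0, -0.0, -1.0]]
contact_force: [0.7, -1.2, 0.0]
finger_gap: 0.0882
t: 10.9
ee_pos: [0.4962, 0.2024, 0.3107]
orientation: [[-0.115, 0.993, 0.001], [0.993, 0.115, 0.0], [0.0, 0.001, -1.0]]
contact_force: [-0.7, -0.0, 0.7]
finger_gap: 0.0878
[0.49619232 0.20236445 0.31098459]
[278.47222277 254.29649563]
```

View pics/w9.png

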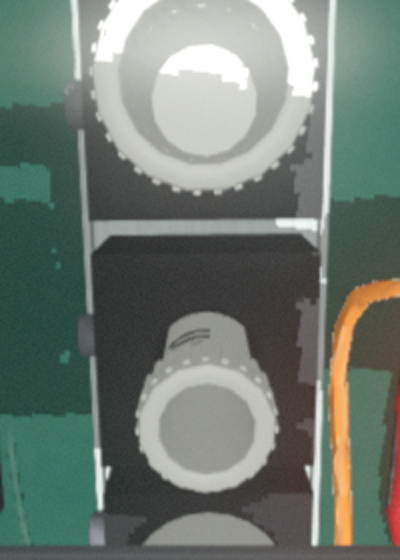

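View pics/s4.png

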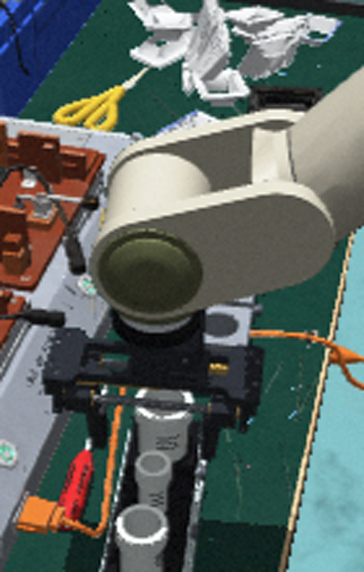

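```bash
python3 -m inch '[{"fingers":0.3,"x":0,"y":0,"z":0.025,"twist":0},{"fingers":0.3,"x":0,"y":0,"z":0.05,"twist":0},{"fingers":0.3,"x":0,"y":0,"z":0.05,"twist":0},{"fingers":1,"x":0,"y":0,"z":0.05,"twist":0},{"fingers":1,"x":0,"y":0,"z":0.05,"twist":0},{"fingers":1,"x":0,"y":0,"z":0.05,"twist":0},{"fingers":1,"x":0,"y":0,"z":0.05,"twist":0},{"fingers":1,"x":0,"y":0,"z":0.05,"twist":0},{"fingers":1,"x":0,"y":0,"z":0.05,"twist":0},{"fingers":1,"x":0,"y":0,"z":0.05,"twist":0}]' 12
```

```text
t: 12.0
ee_pos: [0.4961, 0.2026, 0.2605]
orientation: [[-0.115, 0.993, 0.002], [0.993, 0.115, 0.0], [0.0, 0.002, -1.0]]
contact_force: [0.2, 0.1, 5.6]
finger_gap: 0.0339
```

```bash
python3 -m inch '[{"fingers":1,"x":0,"y":0,"z":-0.03,"twist":0},{"fingers":1,"x":0,"y":0,"z":-0.07,"twist":0},{"fingers":1,"x":0,"y":0,"z":-0.11,"twist":0},{"fingers":1,"x":-0.03,"y":-0.0025,"z":-0.14,"twist":0},{"fingers":1,"x":-0.075,"y":-0.0065,"z":-0.14,"twist":0},{"fingers":1,"x":-0.12,"y":-0.0105,"z":-0.14,"twist":0},{"fingers":1,"x":-0.165,"y":-0.0145,"z":-0.14,"twist":0},{"fingers":1,"x":-0.21,"y":-0.0185,"z":-0.14,"twist":0},{"fingers":1,"x":-0.255,"y":-0.0225,"z":-0.14,"twist":0},{"fingers":1,"x":-0.3,"y":-0.0265,"z":-0.14,"twist":0}]'; python3 -m inch '[{"fingers":1,"x":-0.045,"y":-0.004,"z":0,"twist":0},{"fingers":1,"x":-0.09,"y":-0.008,"z":0,"twist":0},{"fingers":1,"x":-0.135,"y":-0.012,"z":0,"twist":0},{"fingers":1,"x":-0.18,"y":-0.016,"z":0,"twist":0},{"fingers":1,"x":-0.225,"y":-0.02,"z":0,"twist":0},{"fingers":1,"x":-0.265,"y":-0.0235,"z":0,"twist":0},{"fingers":1,"x":-0.275,"y":-0.024,"z":0,"twist":0},{"fingers":1,"x":-0.275,"y":-0.024,"z":0,"twist":0},{"fingers":1,"x":-0.275,"y":-0.024,"z":0,"twist":0}]';python3 -c "
from h import *
w=shot('wrist','w10.png',(180,0,380,320),1.8)
f=shot('side','s5.png',(220,80,360,300),2.6)
s=telemetry.read_state();p=s['ee_pos'];O=s['orientation'];print(p)
for q in [(.496,-.1538),(.504,-.2315),(.512,-.3136)]: print(proj(w,[*q,.068]))"
```

```text
t: 13.0
ee_pos: [0.5037, -0.1003, 0.3997]
orientation: [[-0.115, 0.993, -0.0], [0.993, 0.115, 0.0], [0.0, -0.0, -1.0]]
contact_force: [0.6, 0.1, -0.6]
finger_gap: 0.0341
t: 13.9
ee_pos: [0.512, -0.3733, 0.3997]
orientation: [[-0.116, 0.993, -0.0], [0.993, 0.116, 0.001], [0.001, -0.0, -1.0]]
contact_force: [-0.5, 0.1, 0.1]
finger_gap: 0.0339
[ 0.51214658 -0.37287103  0.40010486]
[ 293.63130525 -111.83155368]
[291.44014312  10.30130965]
[288.89858196 121.42250265]
```

View pics/w10.png

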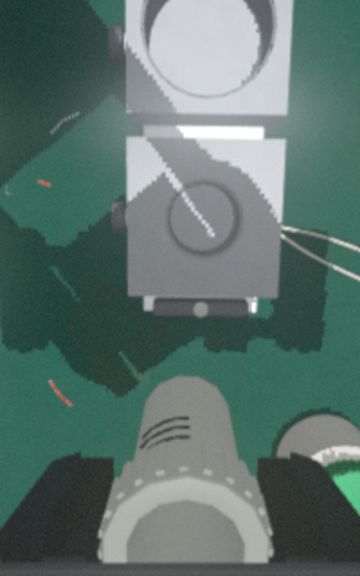

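View pics/s5.png

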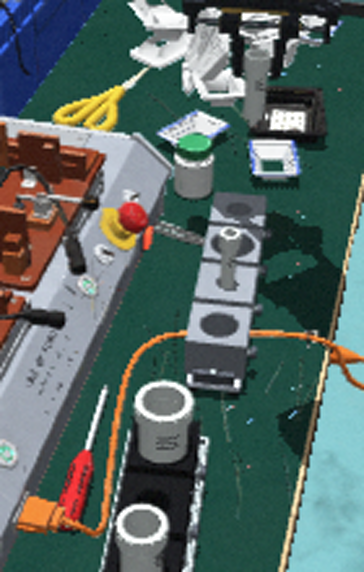

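The measured M socket agrees with the estimate to 0.5 mm. The side view shows S standing in its socket.

```bash
python3 -m inch '[{"fingers":1,"x":0.03,"y":0.0035,"z":0,"twist":0},{"fingers":1,"x":0.0595,"y":0.007,"z":0,"twist":0},{"fingers":1,"x":0.0595,"y":0.007,"z":0.03,"twist":0},{"fingers":1,"x":0.0595,"y":0.007,"z":0.06,"twist":0},{"fingers":1,"x":0.0595,"y":0.007,"z":0.088,"twist":0},{"fingers":1,"x":0.0595,"y":0.007,"z":0.088,"twist":0},{"fingers":1,"x":0.0595,"y":0.007,"z":0.088,"twist":0}]';  python3 -c "
from h import *
w=shot('wrist','w11.png',(180,80,380,320),2.4)"
```

```text
t: 14.7
ee_pos: [0.5123, -0.3139, 0.3128]
orientation: [[-0.116, 0.993, 0.001], [0.993, 0.116, -0.0], [-0.0, 0.0, -1.0]]
contact_force: [0.8, -0.9, 0.6]
finger_gap: 0.034
```

View pics/w11.png

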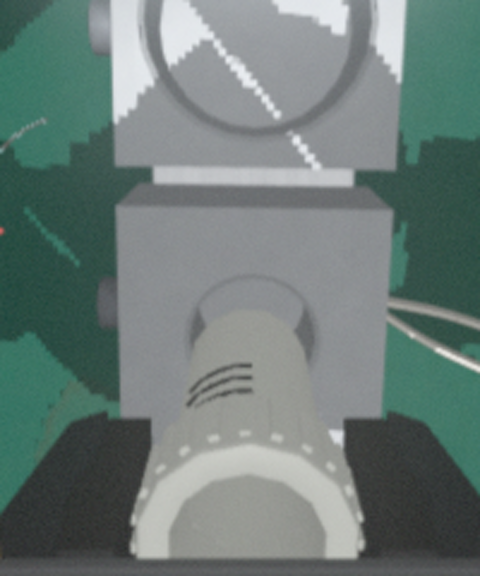

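```bash
python3 -m inch '[{"fingers":1,"x":0,"y":0.0005,"z":0.01,"twist":0},{"fingers":1,"x":0,"y":0.0005,"z":0.02,"twist":0},{"fingers":1,"x":0,"y":0.0005,"z":0.03,"twist":0},{"fingers":1,"x":0,"y":0.0005,"z":0.04,"twist":0},{"fingers":1,"x":0,"y":0.0005,"z":0.048,"twist":0},{"fingers":1,"x":0,"y":0.0005,"z":0.048,"twist":0},{"fingers":1,"x":0,"y":0.0005,"z":0.051,"twist":0},{"fingers":1,"x":0,"y":0.0005,"z":0.051,"twist":0}]'
```

```text
t: 15.55
ee_pos: [0.5127, -0.3147, 0.2617]
orientation: [[-0.115, 0.993, 0.002], [0.993, 0.115, -0.002], [-0.002, 0.002, -1.0]]
contact_force: [0.1, 0.7, 4.3]
finger_gap: 0.0338
```

```bash
python3 -m inch '[{"fingers":0.5,"x":0,"y":0,"z":0,"twist":0},{"fingers":0.4,"x":0,"y":0,"z":0,"twist":0},{"fingers":0.2,"x":0,"y":0,"z":0,"twist":0},{"fingers":0,"x":0,"y":0,"z":0,"twist":0},{"fingers":0,"x":0,"y":0,"z":-0.03,"twist":0},{"fingers":0,"x":0,"y":0,"z":-0.08,"twist":0},{"fingers":0,"x":0.04,"y":0.004,"z":-0.12,"twist":0},{"fingers":0,"x":0.085,"y":0.0085,"z":-0.12,"twist":0},{"fingers":0,"x":0.13,"y":0.013,"z":-0.12,"twist":0},{"fingers":0,"x":0.175,"y":0.0175,"z":-0.12,"twist":0}]'; python3 -m inch '[{"fingers":0,"x":0.045,"y":0.004,"z":0,"twist":0},{"fingers":0,"x":0.09,"y":0.008,"z":0,"twist":0},{"fingers":0,"x":0.135,"y":0.012,"z":0,"twist":0},{"fingers":0,"x":0.18,"y":0.016,"z":0,"twist":0},{"fingers":0,"x":0.225,"y":0.02,"z":0.03,"twist":0},{"fingers":0,"x":0.2594,"y":0.0241,"z":0.066,"twist":0},{"fingers":0,"x":0.2594,"y":0.0241,"z":0.066,"twist":0},{"fingers":0,"x":0.2594,"y":0.0241,"z":0.066,"twist":0}]';python3 -c "
from h import *
w=shot('wrist','w12.png',(160,0,400,320),1.8)
f=shot('side','s6.png',(220,80,360,300),2.6)
s=telemetry.read_state();p=s['ee_pos'];O=s['orientation'];print(p)
print(proj(w,[*p[:2],.129]))"
```

```text
t: 16.55
ee_pos: [0.5093, -0.1369, 0.3811]
orientation: [[-0.115, 0.993, 0.001], [0.993, 0.115, -0.0], [-0.0, 0.001, -1.0]]
contact_force: [0.5, 0.3, -0.2]
finger_gap: 0.0881
t: 17.35
ee_pos: [0.5038, 0.1224, 0.3143]
orientation: [[-0.117, 0.993, -0.002], [0.993, 0.117, -0.0], [-0.0, -0.002, -1.0]]
contact_force: [0.7, -0.3, -0.0]
finger_gap: 0.0882
[0.50425181 0.12105644 0.31570704]
[280.2391889  258.05778037]
```

View pics/w12.png

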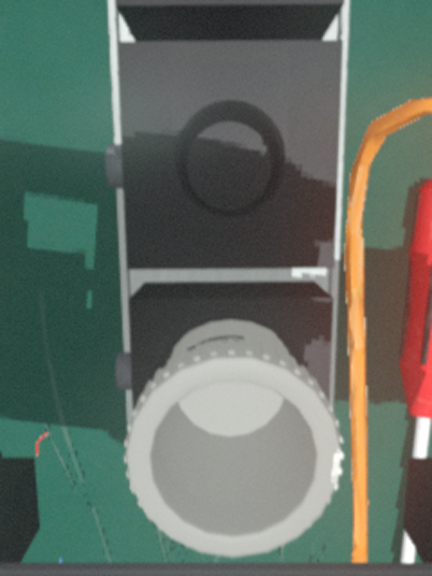

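View pics/s6.png

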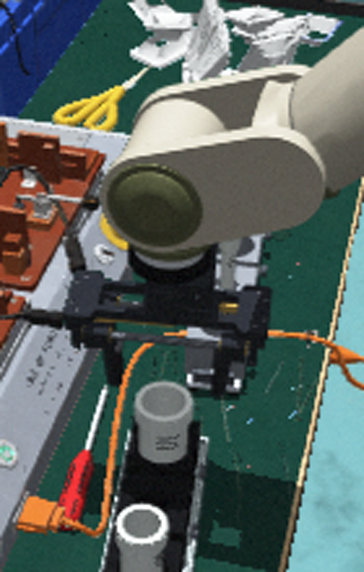

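```bash
python3 -m inch '[{"fingers":0,"x":0.0025,"y":0.0026,"z":0,"twist":0},{"fingers":0,"x":0.0025,"y":0.0026,"z":0.025,"twist":0},{"fingers":0,"x":0.0025,"y":0.0026,"z":0.05,"twist":0},{"fingers":0,"x":0.0025,"y":0.0026,"z":0.05,"twist":0},{"fingers":1,"x":0.0025,"y":0.0026,"z":0.05,"twist":0},{"fingers":1,"x":0.0025,"y":0.0026,"z":0.05,"twist":0},{"fingers":1,"x":0.0025,"y":0.0026,"z":0.05,"twist":0},{"fingers":1,"x":0.0025,"y":0.0026,"z":0.05,"twist":0},{"fingers":1,"x":0.0025,"y":0.0026,"z":0.05,"twist":0},{"fingers":1,"x":0.0025,"y":0.0026,"z":0.05,"twist":0}]' 15
```

```text
t: 18.45
ee_pos: [0.5063, 0.1247, 0.2654]
orientation: [[-0.115, 0.993, 0.001], [0.993, 0.115, 0.0], [-0.0, 0.001, -1.0]]
contact_force: [-1.3, -0.1, 6.4]
finger_gap: 0.0564
```

```bash
python3 -m inch '[{"fingers":1,"x":0,"y":0,"z":-0.03,"twist":0},{"fingers":1,"x":0,"y":0,"z":-0.07,"twist":0},{"fingers":1,"x":0,"y":0,"z":-0.11,"twist":0},{"fingers":1,"x":-0.02,"y":-0.0025,"z":-0.141,"twist":0},{"fingers":1,"x":-0.065,"y":-0.008,"z":-0.141,"twist":0},{"fingers":1,"x":-0.11,"y":-0.0135,"z":-0.141,"twist":0},{"fingers":1,"x":-0.155,"y":-0.019,"z":-0.141,"twist":0},{"fingers":1,"x":-0.2,"y":-0.0245,"z":-0.141,"twist":0},{"fingers":1,"x":-0.245,"y":-0.03,"z":-0.141,"twist":0},{"fingers":1,"x":-0.29,"y":-0.0355,"z":-0.141,"twist":0}]'; python3 -m inch '[{"fingers":1,"x":-0.035,"y":-0.004,"z":0,"twist":0},{"fingers":1,"x":-0.0655,"y":-0.0077,"z":0,"twist":0},{"fingers":1,"x":-0.0655,"y":-0.0077,"z":0,"twist":0},{"fingers":1,"x":-0.0655,"y":-0.0077,"z":0.04,"twist":0},{"fingers":1,"x":-0.0655,"y":-0.0077,"z":0.07,"twist":0},{"fingers":1,"x":-0.0655,"y":-0.0077,"z":0.083,"twist":0},{"fingers":1,"x":-0.0655,"y":-0.0077,"z":0.083,"twist":0},{"fingers":1,"x":-0.0655,"y":-0.0077,"z":0.083,"twist":0}]';python3 -c "
from h import *
w=shot('wrist','w13.png',(140,60,420,320),2)
f=shot('side','s7.png',(260,100,360,250),4)
s=telemetry.read_state();p=s['ee_pos'];O=s['orientation'];print(p)"
```

```text
t: 19.45
ee_pos: [0.5038, -0.1694, 0.4056]
orientation: [[-0.115, 0.993, -0.0], [0.993, 0.115, 0.0], [0.0, -0.0, -1.0]]
contact_force: [0.9, 0.0, -0.8]
finger_gap: 0.0563
t: 20.25
ee_pos: [0.5043, -0.233, 0.3234]
orientation: [[-0.116, 0.993, 0.0], [0.993, 0.116, -0.0], [-0.0, 0.0, -1.0]]
contact_force: [0.1, 0.3, -0.8]
finger_gap: 0.0563
[ 0.50429817 -0.23321796  0.32392093]
```

View pics/w13.png

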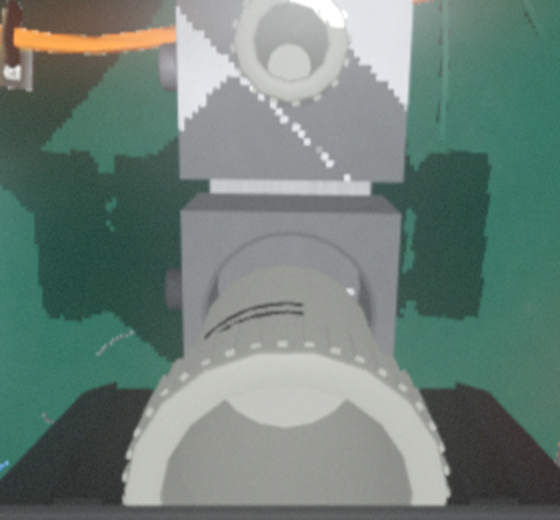

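View pics/s7.png

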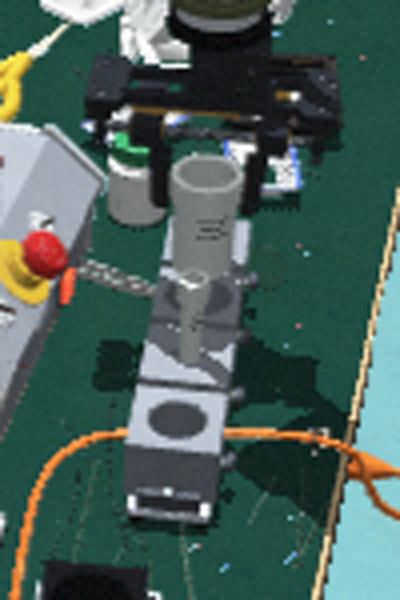

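```bash
python3 -m inch '[{"fingers":1,"x":0,"y":0.0005,"z":0.01,"twist":0},{"fingers":1,"x":0,"y":0.0005,"z":0.02,"twist":0},{"fingers":1,"x":0,"y":0.0005,"z":0.03,"twist":0},{"fingers":1,"x":0,"y":0.0005,"z":0.04,"twist":0},{"fingers":1,"x":0,"y":0.0005,"z":0.048,"twist":0},{"fingers":1,"x":0,"y":0.0005,"z":0.054,"twist":0},{"fingers":1,"x":0,"y":0.0005,"z":0.0585,"twist":0},{"fingers":1,"x":0,"y":0.0005,"z":0.0585,"twist":0}]'
```

```text
t: 21.15
ee_pos: [0.5051, -0.2338, 0.2653]
orientation: [[-0.115, 0.993, 0.003], [0.993, 0.115, -0.002], [-0.003, 0.003, -1.0]]
contact_force: [1.5, -0.1, 5.4]
finger_gap: 0.0562
```

```bash
python3 -m inch '[{"fingers":0.3,"x":0,"y":0,"z":0,"twist":0},{"fingers":0.1,"x":0,"y":0,"z":0,"twist":0},{"fingers":0,"x":0,"y":0,"z":0,"twist":0},{"fingers":0,"x":0,"y":0,"z":0,"twist":0},{"fingers":0,"x":0,"y":0,"z":-0.03,"twist":0},{"fingers":0,"x":0,"y":0,"z":-0.08,"twist":0},{"fingers":0,"x":0.03,"y":0.0022,"z":-0.12,"twist":0},{"fingers":0,"x":0.075,"y":0.0057,"z":-0.12,"twist":0},{"fingers":0,"x":0.12,"y":0.009,"z":-0.12,"twist":0},{"fingers":0,"x":0.165,"y":0.0125,"z":-0.12,"twist":0}]'; python3 -m inch '[{"fingers":0,"x":0.045,"y":0.0035,"z":0,"twist":0},{"fingers":0,"x":0.09,"y":0.007,"z":0,"twist":0},{"fingers":0,"x":0.135,"y":0.0105,"z":0,"twist":0},{"fingers":0,"x":0.18,"y":0.014,"z":0,"twist":0},{"fingers":0,"x":0.225,"y":0.0172,"z":0,"twist":0},{"fingers":0,"x":0.27,"y":0.0205,"z":0.01,"twist":0},{"fingers":0,"x":0.315,"y":0.024,"z":0.03,"twist":0},{"fingers":0,"x":0.351,"y":0.0266,"z":0.066,"twist":0},{"fingers":0,"x":0.351,"y":0.0266,"z":0.066,"twist":0},{"fingers":0,"x":0.351,"y":0.0266,"z":0.066,"twist":0}]';python3 -c "
from h import *
grab_frame('top')
w=shot('wrist','w14.png',(160,0,400,320),1.8)
f=shot('side','s8.png',(220,80,360,300),2.6)
s=telemetry.read_state();p=s['ee_pos'];O=s['orientation'];print(p)
print(proj(w,[*p[:2],.132]))"
```

```text
t: 22.15
ee_pos: [0.4976, -0.0665, 0.3844]
orientation: [[-0.114, 0.993, 0.0], [0.993, 0.114, -0.0], [-0.0, 0.0, -1.0]]
contact_force: [0.8, 0.7, 0.1]
finger_gap: 0.0881
t: 23.15
ee_pos: [0.484, 0.284, 0.3177]
orientation: [[-0.116, 0.993, -0.001], [0.993, 0.116, -0.001], [-0.001, -0.001, -1.0]]
contact_force: [-0.4, -0.2, 0.3]
finger_gap: 0.0882
[0.48452382 0.28265721 0.31946206]
[279.1229927  255.49601605]
```

View pics/w14.png

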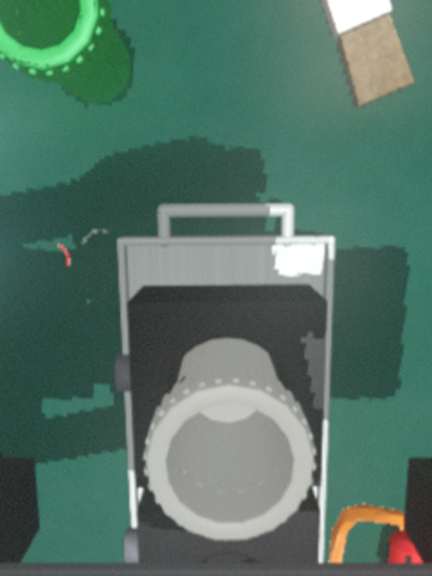

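View pics/s8.png

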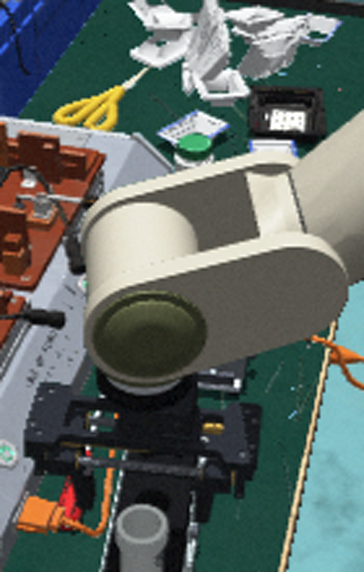

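```bash
python3 -m inch '[{"fingers":0,"x":0,"y":0.0023,"z":0,"twist":0},{"fingers":0,"x":0,"y":0.0023,"z":0.025,"twist":0},{"fingers":0,"x":0,"y":0.0023,"z":0.051,"twist":0},{"fingers":0,"x":0,"y":0.0023,"z":0.051,"twist":0},{"fingers":1,"x":0,"y":0.0023,"z":0.051,"twist":0},{"fingers":1,"x":0,"y":0.0023,"z":0.051,"twist":0},{"fingers":1,"x":0,"y":0.0023,"z":0.051,"twist":0},{"fingers":1,"x":0,"y":0.0023,"z":0.051,"twist":0},{"fingers":1,"x":0,"y":0.0023,"z":0.051,"twist":0},{"fingers":1,"x":0,"y":0.0023,"z":0.051,"twist":0}]' 13;  python3 -m inch '[{"fingers":1,"x":0,"y":0,"z":0,"twist":0},{"fingers":1,"x":0,"y":0,"z":0,"twist":0}]'
```

```text
t: 24.3
ee_pos: [0.4864, 0.2839, 0.2676]
orientation: [[-0.115, 0.993, 0.001], [0.993, 0.115, 0.0], [0.0, 0.001, -1.0]]
contact_force: [-0.1, -0.7, 1.7]
finger_gap: 0.046
t: 24.5
ee_pos: [0.4864, 0.2839, 0.2675]
orientation: [[-0.115, 0.993, 0.001], [0.993, 0.115, 0.0], [0.0, 0.001, -1.0]]
contact_force: [-0.8, 0.1, 2.5]
finger_gap: 0.0463
```

```bash
python3 -m inch '[{"fingers":1,"x":0,"y":0,"z":-0.03,"twist":0},{"fingers":1,"x":0,"y":0,"z":-0.07,"twist":0},{"fingers":1,"x":0,"y":0,"z":-0.11,"twist":0},{"fingers":1,"x":-0.02,"y":-0.0022,"z":-0.141,"twist":0},{"fingers":1,"x":-0.065,"y":-0.007,"z":-0.141,"twist":0},{"fingers":1,"x":-0.11,"y":-0.0118,"z":-0.141,"twist":0},{"fingers":1,"x":-0.155,"y":-0.0166,"z":-0.141,"twist":0},{"fingers":1,"x":-0.2,"y":-0.0214,"z":-0.141,"twist":0},{"fingers":1,"x":-0.245,"y":-0.0262,"z":-0.141,"twist":0},{"fingers":1,"x":-0.29,"y":-0.031,"z":-0.141,"twist":0}]'; python3 -m inch '[{"fingers":1,"x":-0.045,"y":-0.0048,"z":0,"twist":0},{"fingers":1,"x":-0.09,"y":-0.0096,"z":0,"twist":0},{"fingers":1,"x":-0.125,"y":-0.0135,"z":0,"twist":0},{"fingers":1,"x":-0.125,"y":-0.0135,"z":0,"twist":0},{"fingers":1,"x":-0.125,"y":-0.0135,"z":0,"twist":0},{"fingers":1,"x":-0.125,"y":-0.0135,"z":0,"twist":0}]';python3 -c "
from h import *
w=shot('wrist','w15.png',(160,60,400,320),2.2)
s=telemetry.read_state();p=s['ee_pos'];O=s['orientation'];print(p)
print(proj(w,[.487,-.074,.068]))"
```

```text
t: 25.5
ee_pos: [0.4885, -0.0095, 0.4081]
orientation: [[-0.115, 0.993, -0.0], [0.993, 0.115, 0.0], [0.0, -0.0, -1.0]]
contact_force: [0.9, 0.3, -0.4]
finger_gap: 0.0457
t: 26.1
ee_pos: [0.4899, -0.1325, 0.4082]
orientation: [[-0.116, 0.993, -0.0], [0.993, 0.116, 0.0], [0.001, -0.0, -1.0]]
contact_force: [0.2, -0.2, -1.0]
finger_gap: 0.0455
[ 0.48989593 -0.13233083  0.40824898]
[285.23950061 122.07562785]
```

View pics/w15.png

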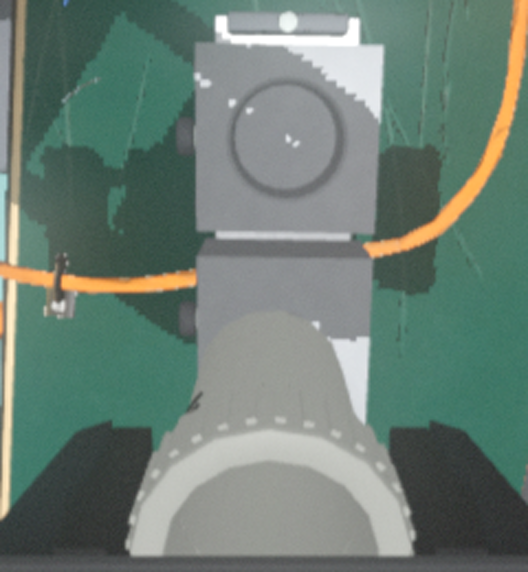

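```bash
python3 -m inch '[{"fingers":1,"x":0.03,"y":0.0025,"z":0,"twist":0},{"fingers":1,"x":0.058,"y":0.0048,"z":0,"twist":0},{"fingers":1,"x":0.058,"y":0.0048,"z":0,"twist":0},{"fingers":1,"x":0.058,"y":0.0048,"z":0.04,"twist":0},{"fingers":1,"x":0.058,"y":0.0048,"z":0.07,"twist":0},{"fingers":1,"x":0.058,"y":0.0048,"z":0.085,"twist":0},{"fingers":1,"x":0.058,"y":0.0048,"z":0.085,"twist":0},{"fingers":1,"x":0.058,"y":0.0048,"z":0.085,"twist":0}]';python3 -c "
from h import *
w=shot('wrist','w16.png',(140,60,420,320),2)
s=telemetry.read_state();p=s['ee_pos'];print(p)"
```

```text
t: 26.95
ee_pos: [0.4883, -0.0752, 0.3239]
orientation: [[-0.116, 0.993, 0.001], [0.993, 0.116, -0.0], [-0.0, 0.001, -1.0]]
contact_force: [-0.7, -0.1, -0.1]
finger_gap: 0.0456
[ 0.48826206 -0.07523968  0.32427617]
```

View pics/w16.png

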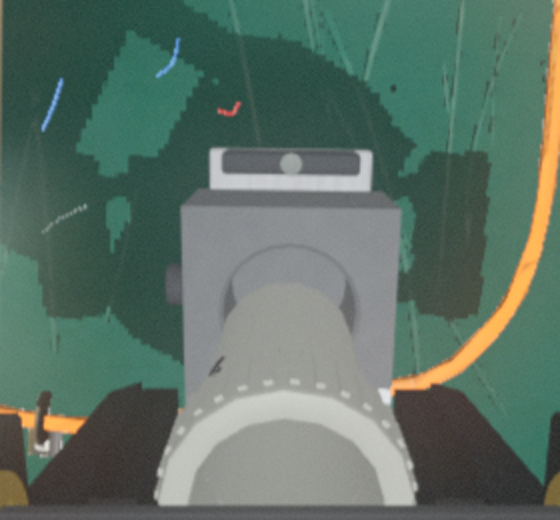

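```bash
python3 -m inch '[{"fingers":1,"x":0.001,"y":0.0004,"z":0.01,"twist":0},{"fingers":1,"x":0.001,"y":0.0004,"z":0.02,"twist":0},{"fingers":1,"x":0.001,"y":0.0004,"z":0.03,"twist":0},{"fingers":1,"x":0.001,"y":0.0004,"z":0.04,"twist":0},{"fingers":1,"x":0.001,"y":0.0004,"z":0.048,"twist":0},{"fingers":1,"x":0.001,"y":0.0004,"z":0.053,"twist":0},{"fingers":1,"x":0.001,"y":0.0004,"z":0.057,"twist":0},{"fingers":1,"x":0.001,"y":0.0004,"z":0.057,"twist":0}]'
```

```text
t: 27.8
ee_pos: [0.4889, -0.0745, 0.2672]
orientation: [[-0.115, 0.993, 0.004], [0.993, 0.115, -0.001], [-0.002, 0.003, -1.0]]
contact_force: [0.8, 0.2, 7.3]
finger_gap: 0.0455
```

Seated. I'll release, retreat up and to the left, then look at everything.

```bash
python3 -m inch '[{"fingers":0.3,"x":0,"y":0,"z":0,"twist":0},{"fingers":0.1,"x":0,"y":0,"z":0,"twist":0},{"fingers":0,"x":0,"y":0,"z":0,"twist":0},{"fingers":0,"x":0,"y":0,"z":0,"twist":0},{"fingers":0,"x":0,"y":0,"z":-0.03,"twist":0},{"fingers":0,"x":0,"y":0,"z":-0.08,"twist":0},{"fingers":0,"x":0.03,"y":0,"z":-0.13,"twist":0},{"fingers":0,"x":0.075,"y":0,"z":-0.15,"twist":0},{"fingers":0,"x":0.12,"y":0,"z":-0.15,"twist":0},{"fingers":0,"x":0.165,"y":0,"z":-0.15,"twist":0}]'; python3 -m inch '[{"fingers":0,"x":0.045,"y":0,"z":0,"twist":0},{"fingers":0,"x":0.09,"y":0,"z":0,"twist":0},{"fingers":0,"x":0.135,"y":0,"z":0,"twist":0},{"fingers":0,"x":0.18,"y":0,"z":0,"twist":0},{"fingers":0,"x":0.225,"y":0,"z":0,"twist":0},{"fingers":0,"x":0.26,"y":0,"z":0,"twist":0},{"fingers":0,"x":0.26,"y":0,"z":0,"twist":0},{"fingers":0,"x":0.26,"y":0,"z":0,"twist":0}]';python3 -c "
from h import *
f=shot('side','s9.png',(240,110,360,290),3.3)
g=shot('top','t9.png',(270,160,470,270),4)
for n,x,y,h,c in [('S',.496,-.154,.118,18),('M',.5123,-.314,.1,0),('XL',.505,-.2338,.105,0),('L',.4885,-.0745,.108,0)]:
  print(n,((proj(f,[x,y,.024+h])-[240,110])*3.3).round(), ((proj(g,[x,y,.024+h])-[270,160])*4).round())"
```

```text
t: 28.8
ee_pos: [0.4686, 0.0914, 0.4173]
orientation: [[-0.114, 0.993, 0.002], [0.993, 0.114, 0.0], [-0.0, 0.002, -1.0]]
contact_force: [0.8, -0.4, -1.0]
finger_gap: 0.0881
t: 29.6
ee_pos: [0.4392, 0.3482, 0.4158]
orientation: [[-0.116, 0.993, -0.001], [0.993, 0.116, -0.001], [-0.001, -0.001, -1.0]]
contact_force: [0.5, -0.3, 0.3]
finger_gap: 0.0884
S [225. 195.] [250. 255.]
M [240. 118.] [506. 230.]
XL [232. 158.] [378. 242.]
L [215. 256.] [120. 270.]
```

View pics/s9.png

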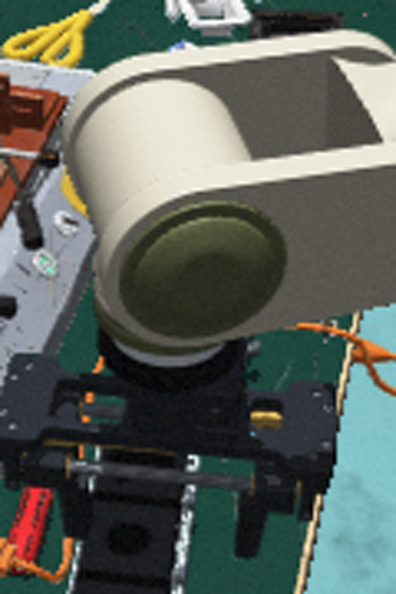

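View pics/t9.png

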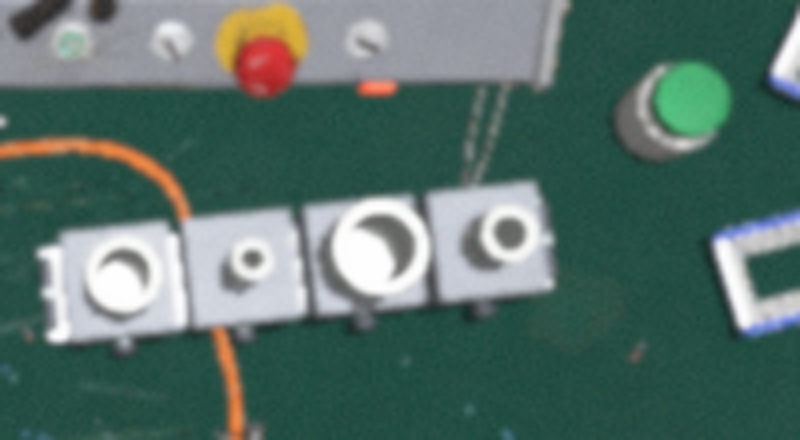

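```bash
python3 -m inch '[{"fingers":0,"x":0.03,"y":-0.035,"z":0,"twist":0},{"fingers":0,"x":0.06,"y":-0.07,"z":0,"twist":0},{"fingers":0,"x":0.09,"y":-0.105,"z":0,"twist":0},{"fingers":0,"x":0.12,"y":-0.14,"z":0,"twist":0},{"fingers":0,"x":0.15,"y":-0.175,"z":0,"twist":0},{"fingers":0,"x":0.17,"y":-0.2,"z":0,"twist":0},{"fingers":0,"x":0.19,"y":-0.23,"z":0,"twist":0},{"fingers":0,"x":0.2,"y":-0.25,"z":0,"twist":0},{"fingers":0,"x":0.2,"y":-0.25,"z":0,"twist":0},{"fingers":0,"x":0.2,"y":-0.25,"z":0,"twist":0}]';python3 -c "
from h import *
f=shot('side','s10.png',(200,110,360,290),3.3)
for n,x,y,h in [('S',.496,-.154,.118),('M',.5123,-.314,.1),('XL',.505,-.2338,.105),('L',.4885,-.0745,.108)]:
  print(n,((proj(f,[x,y,.024+h])-[200,110])*3.3).round())
print(telemetry.read_state()['joints'])"
```

```text
t: 30.7
ee_pos: [0.1689, 0.5172, 0.4164]
orientation: [[-0.114, 0.993, 0.0], [0.993, 0.114, -0.0], [-0.0, 0.0, -1.0]]
contact_force: [0.6, -0.3, 0.0]
finger_gap: 0.0877
S [357. 195.]
M [372. 118.]
XL [364. 158.]
L [347. 256.]
[ 5.94076072e+01  2.07626613e+01  7.40241929e+01 -2.09328529e-02
  8.52064567e+01  5.28915701e+01]
```

View pics/s10.png

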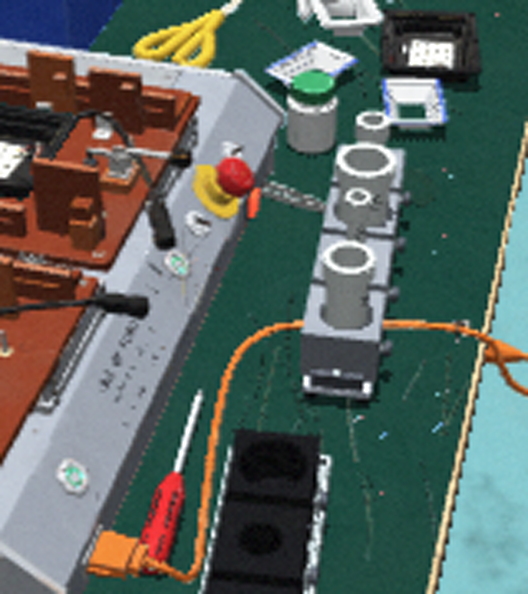

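All four tops are within about 1 pixel of where fully seated barrels should appear, and the jar and screwdriver haven't moved.

```bash
python3 -c "
from workcell import hand_in; print(hand_in())"
```

```text
the job is handed in; nothing more can be done
None
```

All four barrels are upright and fully down in the line-rack sockets bored for their sizes, and I handed the job in at about 31 s. I lifted the smallest barrel straight out of the second smallest, then placed them in the order S, M, XL, L.

**Seating:**
- **Contact:** each barrel touched its bore floor with about 4–7 N at its expected height. None met noticeable side force on the way in.
- **Camera check:** in the final side view all four tops sit about 1 pixel from where fully seated barrels should appear.
- **Disagreement:** the top view reads a steady 1–2 pixels low for all four. I put that down to calibration, because the side view disagrees with it.

**Bystanders:** the jar and the screwdriver look untouched in the last pictures. The arm ended clear of everything with the gripper open.

**Networks and camera:** the networks' centres for the small barrels and sockets were unreliable, so I measured the rims from the pictures. The wrist camera also had a sideways bias of about 1–2.5 mm, which I corrected against the gripper's fingers.

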